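# Fit the socket key to the clamp screw and nip it up

## Robot

A 6-joint arm with a two-finger parallel gripper is mounted at the origin on the work surface. World frame = base frame: x ahead of the robot, y to its left, z up, the work surface at z = 0. Lengths are in m, angles in rad, forces in N, time in s.
With the tool pointing down it reaches from about 0.35 to 0.975 m from the base axis. Payload 4.9 kg.
Tool frame: the origin (TCP) lies on the centre line of the jaws, within the pads' length; the fingertips stand ctrl.tcp_to_tips ahead of it and the grasp point (between the pads) lies 3 mm ahead of it (ctrl.tcp_to_tips is the distance from the TCP to the fingertips, in m); z points along the fingers, y is the direction in which the jaws open and shut (so a half turn about z gives the same grasp; the last joint's range is limited). The gripper opens to 85 mm and grips with 20 to 120 N. Pads are 22 mm wide; open, the fingers measure 114 mm over their backs; the gripper's body (76 mm by 85 mm) begins 54 mm behind the grasp point. The pads swing forward as they close: fully open they stand 13 mm farther back than shut.
Start: joints at [-1.288, 0.053, 1.613, -0, 1.476, -0.119], TCP at [0.244, -0.575, 0.253] pointing down, gripper open.
Joint ranges: [-3.01, 3.01], [-1.01, 2.22], [0.06, 2.58], [-1.02, 4.17], [0.09, 2.62], [-3.14, 3.14]. Speed limits (rad/s): [2.57, 2.57, 3.14, 3.14, 3.14, 3.14].

## Interface

Orientations are given as a rotation vector (axis times angle).
In Python, from station import ctrl, vision gives the robot as it stands.
- The arm moves only by the tool jog_arm, never from a script. Its argument "deltas" is a list of rows, each a list of 7 numbers: the turn, a rotation vector about the tool's x, y, z in rad, then the shift along the tool's x, y, z in cm, then the opening, from 0 (shut) to 1 (fully open). A call has 1 to 12 rows; each row shifts and turns the commanded pose from where the row before left it, along the tool's axes as they then stand; what a row does not reach is not made up. A row lasts 1/12 s, in which the tool goes at most 41.7 mm and 7.16 degrees, less where a joint would pass 70% of its speed; a pose out of reach is approached as far as the arm can. A call with a gripper value outside its range is refused whole. The fingers move at their own pace and stop on an object; "grip_force" is the grip in N (left out, the last holds). Time passes only in rows, so rows that do not move let the fingers close. It gives the time, the measured TCP pose, the force and the opening at its end, in the units of the state.
- ctrl.get_obs(): the state, without advancing time (a new reading comes with each control period).
- vision.get_image(name): name is "scene" or "top"; returns (picture, depth): 384x512x3 uint8, red, green, blue; 384x512 float32, m along the optical axis (not along the pixel's ray), 0 where there is no reading.
- vision.calibration(name): a dict with "fx", "fy", "cx", "cy" (pixels), "rvec" (rotation vector, rad) and "tvec" (3), from world to camera coordinates, as OpenCV has them. Camera axes: x right, y down, z forward; pixel columns grow to the right and rows downward; lengths in m; the calibration is good to about 2 mm. A picture is of the moment at which its call begins. calibration takes no time and is no camera call.
- ctrl.finish_job(): hands the job in, once; it reports no verdict.
The state is a dict: "t": time; "q": joint angles; "dq": joint speeds; "effort": joint torques, N m; "tool_pos": TCP position; "tool_rot": TCP orientation; "contact_force": force on the tool from outside, world axes, zero at the start; "wrist_torque": the same for the moment, N m; "opening": finger opening in m.
Only numpy, scipy, OpenCV 4.12 (cv2) and the standard library are available. Lean on these libraries where they do the work, as an engineer would, in place of code of your own. Each camera call takes 0.05 s, during which the arm holds its last target. There are 200 camera calls.

## Task

Take the large socket key standing on the bench and set it, upright, over the six-sided head of the clamp's screw; it may well not fit at the first angle, so press lightly and turn it a little at a time until it drops right down onto the clamp. Then turn the screw clockwise (seen from above) with it, somewhere between an eighth and a quarter of a turn, and leave the key standing fully down on the screw. Leave the other tools on the bench where they are.

Things in the scene. Friction and masses are not known exactly. Their poses are not given: they have to be found in the camera images.
- key: The large socket key, loose, plain steel, about 0.35 kg, 92 mm tall, standing upright on the bench, open mouth down. Round body 40 mm across, 50 mm high, square shank on top. Inside, from the mouth up: round lead-in 33 mm across and 5 mm deep, then a hexagonal recess 28 mm across flats up to 25 mm above the mouth, two corners on the x axis. Origin: centre of the underside; z up along the key.
- key_grip (a point): On the key's axis, 74 mm above its underside: middle of the height to grip the square shank, which is 22 x 22 mm and runs from 50 to 92 mm above the underside. x and y are square to the shank's flats.
- clamp_seat (a point): Centre of the flat steel boss (42 mm across) on top of the fixed clamp, on the screw's axis, 104 mm above the bench; z up, x towards the clamp's post. A key at a wrong angle rests with its underside about 11 mm above this point; within about 8 degrees of a fitting angle (every 60 degrees) it drops until its underside stands on the boss.
- head_top (a point): Centre of the top of the screw's steel head, 20 mm above clamp_seat. Hexagon 26 mm across flats, 30 mm across corners, its top 4 mm coned down to 22 mm across. The head's angle differs each time and is not reported (this point's axes are the clamp's, not the head's); it can be seen from above or felt.
- clamp: The fixed clamp: base plate 150 x 110 x 12 mm, a grey post and arm (46 mm wide) that carry the screw, a steel bar 160 mm long lying across the base under the arm. All of it is below the boss; above the boss the space is free. Origin: on the bench under the screw's axis; x towards the post.
- screw (a joint): Turn of the clamp's screw from its starting angle, rad, 0 at the start, positive clockwise seen from above; turns stiffly (0.3 N m) from -0.3 to 2.6, with no spring, and stays where it is left. The seated key has about 9 degrees of play either way on the head before the screw follows.
- small_socket: A smaller steel socket standing on the bench, 28 mm across, 60 mm tall, 14 mm square shank on top; not the one to use, it does not fit. Origin: centre of its underside.
- spanner_long: Steel combination spanner lying flat, 200 mm long, 8 mm thick; origin under its middle, x along it. To be left alone.
- spanner_short: Steel combination spanner lying flat, 150 mm long, 8 mm thick; origin under its middle, x along it. To be left alone.
- offcut: Offcut of dark angle steel, 160 mm long, legs 40 mm, one flat on the bench and one upright; origin at the outer edge of the corner, middle of its length; x along it, the flat leg towards +y. To be left alone.
- hammer: Hammer lying flat, 260 mm long, wooden handle; origin under its middle, head towards +x. To be left alone.
- spray_can: Spray can standing, 56 mm across, 170 mm tall; origin at the centre of its underside. To be left alone.
Things that resemble listed ones, but are neither listed nor needed, are in the scene too. What is shaped like the key but green or orange is not meant.

How it is judged:
On the way, in this order (a step that is already met when the one before it is completed fails the run):
1. the large key has dropped fully over the screw head and stands on the clamp (z of key in the frame of clamp_seat between -0.004 and 0.004 m and horizontal distance between key and clamp_seat below 0.004 m and angle between key's own z axis and vertical below 0.08 rad), for 0.2 s.
2. the screw has been turned clockwise with the key on it (all of step 1 and value of joint screw above 0.55 rad), for 0.1 s.
At the end, for the whole second after the job is handed in: The large key stands at rest fully down on the clamp's screw (underside within 4 mm of the boss, within 4 mm of the axis, less than 0.08 rad from upright) and the screw has been turned clockwise between 0.55 and 1.9 rad from its starting angle (all of step 2 and value of joint screw below 1.9 rad and linear speed of key below 0.02 m/s); the robot touches nothing.
It fails at once if another tool on the bench is moved by more than 40 mm (distance of any of small_socket, spanner_long, spanner_short, offcut, hammer, spray_can from where it was at the start of the episode above 0.04 m).
It also fails if it takes over 48 s, if anything falls off the work surface, if the arm or the gripper's body presses on something with over 40 N, if the wrist force passes 120 N, or if a joint passes its speed limit or range.

## Working session

There is one attempt and no reset: what is moved stays moved. The work goes in short steps, Python scripts to look and compute and a tool call to move; the robot and the scene stay as the last step left them, time stands still between calls to the robot, and variables do not carry over. Pictures are saved under pics/ and viewed, about 8 in all and at most 12, crops included, and the job is handed in when it is done.

Besides the shell and the picture viewer there is one more tool, called as a command line: name --pt "numbers of a row" for each row, then --argument value for the rest. jog_arm: Moves the arm, as the interface text tells. Its arguments: {"type":"object","properties":{"deltas":{"type":"array"},"grip_force":{"type":"number"}},"required":["deltas"]}

```bash
ls; mkdir -p pics; cat > h.py <<'E'
import numpy as np, cv2
from station import ctrl, vision
def cam(n):
    c=vision.calibration(n); K=np.array([[c['fx'],0,c['cx']],[0,c['fy'],c['cy']],[0,0,1]]); R=cv2.Rodrigues(np.array(c['rvec'],float))[0]
    return K,R,np.array(c['tvec'],float)
def ray(n,u,v):
    K,R,t=cam(n); d=R.T@np.linalg.inv(K)@np.array([u,v,1.]); return -R.T@t,d
def onz(n,u,v,z):
    o,d=ray(n,u,v); return o+d*(z-o[2])/d[2]
def dep(n,u,v,D):
    o,d=ray(n,u,v); return o+d*D[int(v),int(u)]
def proj(n,p):
    K,R,t=cam(n); q=K@(R@np.array(p,float)+t); return q[:2]/q[2]
E
python3 - <<'E'
from h import *
for n in ("scene","top"):
    im,D=vision.get_image(n); np.savez(f"{n}0.npz",im=im,D=D)
    cv2.imwrite(f"pics/{n}0.png",cv2.resize(im[:,:,::-1],(800,600),interpolation=cv2.INTER_CUBIC))
    print(n,ray(n,256,192))
o=ctrl.get_obs(); print(o, ctrl.tcp_to_tips)
E
```

```text
pics
scene (array([0.91460984, 0.49234561, 0.8765871 ]), array([-0.34004604, -0.52353275, -0.78128252]))
top (array([ 0.34682444, -0.05278193,  1.16381607]), array([ 0.19736616,  0.0254008 , -0.98008738]))
{'t': 0.1, 'q': array([-1.28802316e+00,  5.33228806e-02,  1.61412552e+00, -3.08533093e-07,
        1.47599219e+00, -1.19016563e-01]), 'dq': array([-0.00162168, -0.00071536, -0.00338468, -0.00059738,  0.00033504,
       -0.0011837 ]), 'effort': array([ 3.98727625e-04, -3.94900596e+01, -3.71364856e+01, -2.57010959e-05,
        3.89219524e-03, -1.31376203e-05]), 'tool_pos': array([ 0.24426446, -0.5747395 ,  0.25218467]), 'tool_rot': array([-3.07660550e+00, -6.26525651e-01,  2.37747762e-04]), 'contact_force': array([-0.16092684, -0.18470694, -0.12179247]), 'wrist_torque': array([ 0.0364661 , -0.03727112,  0.01025332]), 'opening': 0.08546232985688133} 0.022
```

View pics/scene0.png

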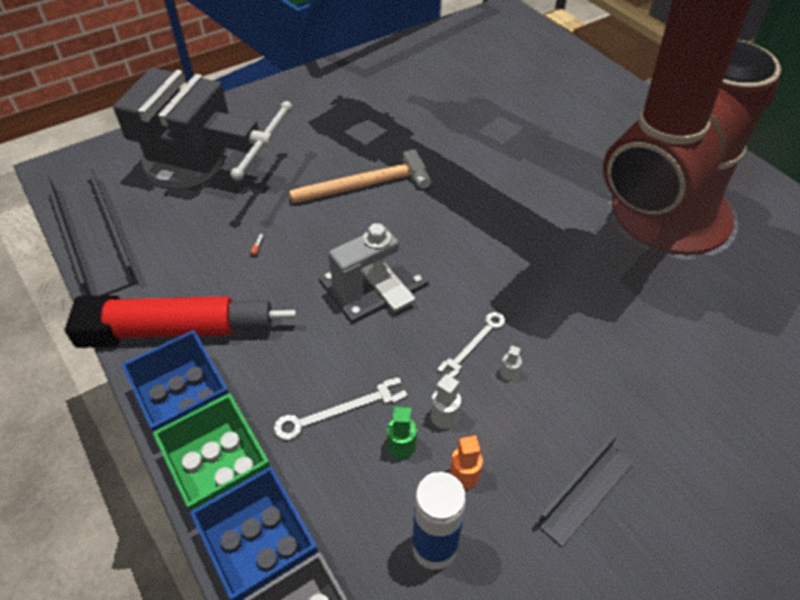

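View pics/top0.png

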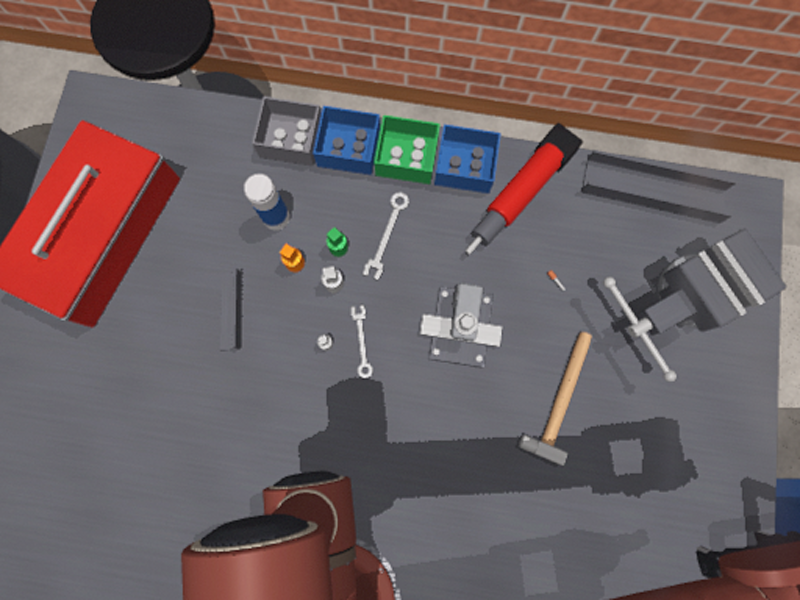

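Scene view (800x600): the large steel key is at (446,403). It could be mistaken for the small socket (511,363), the green key (402,432) or the orange key (467,462). In the top view these are the key at (331,276), small socket (324,341), green (337,241) and orange (291,257). The clamp head is at (377,232) in the scene view and (466,321) in the top view. I choose the plain steel, larger one. Next is a close crop to check that choice.

```bash
python3 - <<'E'
from h import *
C=[("scene",446,400),("scene",377,236),("top",331,276),("top",466,321)]
t=[]
for n,u,v in C:
    z=np.load(n+"0.npz"); u=int(u*.64);v=int(v*.64); x0,y0=u-25,v-19
    print(n,x0,y0)
    t.append(cv2.resize(z['im'][y0:y0+38,x0:x0+50,::-1],(400,304),interpolation=cv2.INTER_CUBIC))
cv2.imwrite("pics/crop1.png",np.vstack([np.hstack(t[:2]),np.hstack(t[2:])])[:600])
# depth based clusters: top-view heights
for n in("scene","top"):
    z=np.load(n+"0.npz");D=z['D'];K,R,t=cam(n)
    v,u=np.mgrid[:384,:512]; P=np.stack([(u-K[0,2])/K[0,0]*D,(v-K[1,2])/K[1,1]*D,D],-1); W=(P-t)@R
    np.save(n+"W.npy",W)
    for nm,c,lo in (("key",C[0] if n=="scene" else C[2],.082),("head",C[1] if n=="scene" else C[3],.118)):
        u0,v0=int(c[1]*.64),int(c[2]*.64); w=W[v0-25:v0+26,u0-25:u0+26].reshape(-1,3); m=(w[:,2]>lo)&(w[:,2]<lo+.03)
        print(n,nm,m.sum(),np.round(np.median(w[m],0),4),np.round(w[m].min(0),4),np.round(w[m].max(0),4))
E
```

```text
scene 260 237
scene 216 132
top 186 157
top 273 186
scene key 177 [0.6035 0.1259 0.0908] [0.5841 0.1083 0.0821] [0.6746 0.2069 0.0943]
scene head 78 [ 0.5406 -0.1494  0.1219] [ 0.5271 -0.1634  0.1181] [ 0.5527 -0.1359  0.1256]
top key 98 [0.6012 0.1207 0.09  ] [0.5801 0.1063 0.0825] [0.6715 0.2005 0.0957]
top head 68 [ 0.5367 -0.1527  0.1225] [ 0.523  -0.1659  0.1182] [ 0.5508 -0.1394  0.1277]
```

View pics/crop1.png

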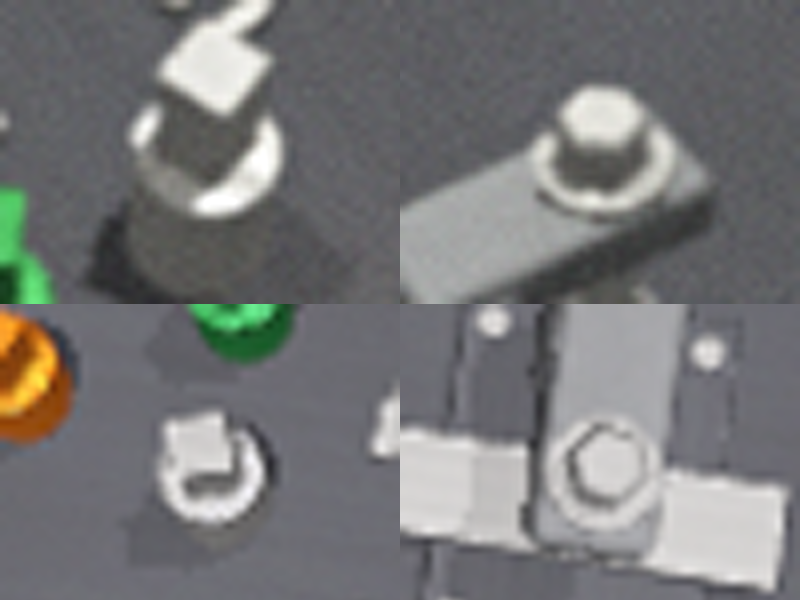

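The crops confirm the key: plain steel with a square shank and a body wider than the shank. Shank top corners in the scene crop are (207,22), (272,62), (222,116), (157,72), and in the top crop (165,425), (220,412), (236,462), (178,474). In the top view the head's hexagon has corners at about (610,422), (575,445), (572,485), (607,505), (640,488), (645,440).

```bash
cat >> h.py <<'E'
def tri(pts):
    A=np.zeros((3,3));b=np.zeros(3)
    for n,u,v in pts:
        o,d=ray(n,u,v); d/=np.linalg.norm(d); M=np.eye(3)-np.outer(d,d); A+=M; b+=M@o
    p=np.linalg.solve(A,b); return p,[np.round((np.array(proj(n,p))-[u,v]),2) for n,u,v in pts]
E
python3 - <<'E'
from h import *
f=lambda a,o:(np.array(a)+.5)/8-.5+np.array(o)
ks=f([(207,22),(272,62),(222,116),(157,72)],(260,237))
kt=f([(165,121),(220,108),(236,158),(178,170)],(186,157))
print("key",tri([("scene",*ks.mean(0)),("top",*kt.mean(0))]))
hs=f([(202,115)],(216,132)); ht=f([(210,118),(175,141),(172,181),(207,201),(240,184),(245,136)],(273,186))
print("head",tri([("scene",*hs[0]),("top",*ht.mean(0))]))
def poly(n,p,z): return np.array([onz(n,*q,z)[:2] for q in p])
for n,p in(("scene",ks),("top",kt)):
    w=poly(n,p,.092); e=np.roll(w,-1,0)-w; print(n,w.mean(0).round(4),np.linalg.norm(e,axis=1).round(4),np.degrees(np.arctan2(e[:,1],e[:,0])).round(1)%90)
w=poly("top",ht,.12); c=w.mean(0); d=w-c
print("hex",c,np.linalg.norm(d,axis=1).round(4),(np.degrees(np.arctan2(d[:,1],d[:,0]))%60).round(1)); print(poly("scene",hs,.124))
# arm of clamp edges direction in top: left edge (549,304..)->(540,500)
# boss ring from top & scene via depth: z in .100-.108 near head
for n in("scene","top"):
    W=np.load(n+"W.npy"); r=np.hypot(W[...,0]-c[0],W[...,1]-c[1])
    m=(r<.02)&(W[...,2]>.119); q=W[m]; print(n,m.sum(),np.median(q[:,2]),((q.min(0)+q.max(0))/2).round(4),q.mean(0).round(4))
for nm,g in (("offcut",(590,490)),):
    pass
E
```

```text
key (array([0.59559748, 0.11864635, 0.08821526]), [array([0.06, 0.01]), array([ 0.04, -0.03])])
head (array([ 0.53834172, -0.15294342,  0.12099191]), [array([0.33, 0.08]), array([ 0.22, -0.18])])
scene [0.5972 0.1203] [0.0206 0.0214 0.0211 0.0206] [20.2 16.7 18.  15.3]
top [0.5946 0.1181] [0.0211 0.0203 0.022  0.0196] [23.3 27.8 21.6 25.3]
hex [ 0.53791818 -0.15248457] [0.0153 0.0136 0.0152 0.0148 0.0141 0.016 ] [ 5.5  8.8  9.4  6.3  1.7 12.5]
[[ 0.54035698 -0.1510465 ]]
scene 70 0.12229522911968443 [ 0.5404 -0.1496  0.1224] [ 0.5407 -0.15    0.1222]
top 64 0.12273125607470849 [ 0.5369 -0.1536  0.1234] [ 0.5364 -0.1533  0.1228]
```

Both views agree on the key-to-head offset, (-0.057, -0.271). The absolute difference between views is about 3 mm, within calibration. Heights of 0.088 and 0.121 m (triangulated) agree with the expected 0.092 and 0.124. Moving towards the key now, at a safe height.

jog_arm --pt "0 0 0 2.98 -2.5 0.25 0.6" --pt "0 0 0 2.98 -2.5 0.25 0.6" --pt "0 0 0 2.98 -2.5 0.25 0.6" --pt "0 0 0 2.98 -2.5 0.25 0.6" --pt "0 0 0 2.98 -2.5 0.25 0.6" --pt "0 0 0 2.98 -2.5 0.25 0.6" --pt "0 0 0 2.98 -2.5 0.25 0.6" --pt "0 0 0 2.98 -2.5 0.25 0.6" --pt "0 0 0 2.98 -2.5 0.25 0.6" --pt "0 0 0 2.98 -2.5 0.25 0.6"

```text
t: 0.93
tool_pos: [0.4211, -0.2266, 0.2278]
tool_rot: [-3.078, -0.626, 0.0]
contact_force: [0.2, -0.9, 0.8]
opening: 0.051
```

jog_arm --pt "0 0 0 2.98 -2.5 0.25 0.6" --pt "0 0 0 2.98 -2.5 0.25 0.6" --pt "0 0 0 2.98 -2.5 0.25 0.6" --pt "0 0 0 2.98 -2.5 0.25 0.6" --pt "0 0 0 2.98 -2.5 0.25 0.6" --pt "0 0 0 2.98 -2.5 0.25 0.6" --pt "0 0 0 2.98 -2.5 0.25 0.6" --pt "0 0 0 2.98 -2.5 0.25 0.6" --pt "0 0 0 2.98 -2.5 0.25 0.6" --pt "0 0 0 2.98 -2.5 0.25 0.6"

```text
t: 1.77
tool_pos: [0.5976, 0.1201, 0.2026]
tool_rot: [3.078, 0.628, -0.001]
contact_force: [0.4, -1.0, 0.0]
opening: 0.0512
```

jog_arm --pt "0 0 -0.12 0 0 0 0.6" --pt "0 0 -0.12 0 0 0 0.6" --pt "0 0 -0.12 0 0 0 0.6" --pt "0 0 -0.12 0 0 0 0.6" --pt "0 0 -0.12 0 0 0 0.6" --pt "0 0 -0.12 0 0 0 0.6" --pt "0 0 -0.12 0 0 0 0.6" --pt "0 0 -0.12 0 0 0 0.6" --pt "0 0 -0.12 0 0 0 0.6" --pt "0 0 -0.12 0 0 0 0.6" --pt "0 0 -0.12 0 0 0 0.6" --pt "0 0 -0.12 0 0 0 0.6"

```text
t: 2.77
tool_pos: [0.597, 0.118, 0.2026]
tool_rot: [-1.893, -2.506, 0.001]
contact_force: [-0.7, -0.4, -1.3]
opening: 0.0514
```

jog_arm --pt "0 0 -0.1 0 0 0 0.6" --pt "0 0 0 0 0 0 0.6"

```text
t: 2.93
tool_pos: [0.597, 0.118, 0.2026]
tool_rot: [-1.771, -2.594, 0.001]
contact_force: [0.5, -0.0, 0.3]
opening: 0.0512
```

jog_arm --pt "0 0 0 0 0 3.5 0.6" --pt "0 0 0 0 0 3.5 0.6" --pt "0 0 0 0 0 0.5 0.6" --pt "0 0 0 0 0 0 0.6"

```text
t: 3.27
tool_pos: [0.5948, 0.1179, 0.1245]
tool_rot: [-1.772, -2.587, 0.008]
contact_force: [0.6, -0.8, -0.4]
opening: 0.0514
```

```bash
cat >> h.py <<'E'
def crop2(name,a,b,hw=30):
    t=[]
    for n,p in(("scene",a),("top",b)):
        im,D=vision.get_image(n); u,v=[int(x) for x in proj(n,p)]; print(n,u-hw,v-hw)
        t.append(cv2.resize(im[v-hw:v+hw,u-hw:u+hw,::-1],(400,400),interpolation=cv2.INTER_CUBIC))
    cv2.imwrite(f"pics/{name}.png",np.hstack(t))
E
python3 -c "
from h import *
crop2('g1',(.596,.119,.09),(.596,.119,.09))
for n in('scene','top'): print(proj(n,(.597,.118,.095)),proj(n,(.597,.118,.092)))"
```

```text
scene 256 214
top 180 143
[285.88732278 243.44509231] [285.81142871 244.20854478]
[210.61320461 172.96704986] [210.72641463 173.2168817 ]
```

View pics/g1.png

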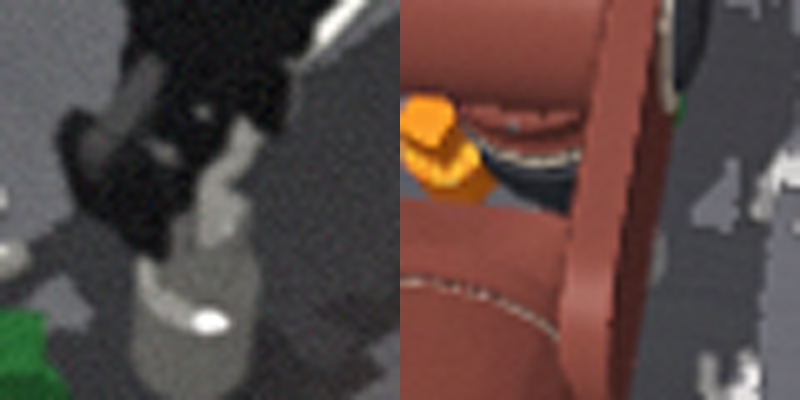

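The scene crop shows the jaws straddling the shank at about (210,200). The top view is hidden by the arm. Descending and gripping.

jog_arm --pt "0 0 0 0 0 1.5 0.6" --pt "0 0 0 0 0 1.5 0.6" --pt "0 0 0 0 0 1.5 0.6" --pt "0 0 0 0 0 0.2 0.6" --pt "0 0 0 0 0 0 0.6"

```text
t: 3.78
tool_pos: [0.5981, 0.1181, 0.0826]
tool_rot: [1.774, 2.592, 0.001]
contact_force: [-1.0, 0.4, 0.6]
opening: 0.0512
```

jog_arm --pt "0 0 0 0 0 0 0" --pt "0 0 0 0 0 0 0" --pt "0 0 0 0 0 0 0" --pt "0 0 0 0 0 0 0" --pt "0 0 0 0 0 0 0" --pt "0 0 0 0 0 0 0" --grip_force 50

```text
t: 4.28
tool_pos: [0.5987, 0.1183, 0.0834]
tool_rot: [1.772, 2.591, 0.003]
contact_force: [-1.1, 0.3, 5.9]
opening: 0.0211
```

jog_arm --pt "0 0 0 0 0 -1.5 0" --pt "0 0 0 0 0 -3.5 0" --pt "0 0 0 0 0 -3.5 0" --pt "0 0 0 0 0 -3.5 0" --pt "0 0 0 0 0 -3 0" --pt "0 0 0 0 0 0 0" --pt "0 0 0 0 0 0 0"

```text
t: 4.87
tool_pos: [0.5982, 0.1181, 0.233]
tool_rot: [1.772, 2.591, 0.003]
contact_force: [-0.1, -0.7, -5.6]
opening: 0.0209
```

```bash
python3 -c "
from h import *
print(ctrl.get_obs())
crop2('l1',(.597,.118,.19),(.597,.118,.22),40)"
```

```text
{'t': 4.8667, 'q': array([ 7.29716186e-02,  2.78190961e-02,  1.67256014e+00, -9.46393301e-05,
        1.43755597e+00, -2.98000713e-01]), 'dq': array([-0.00101898,  0.04306577,  0.07396159,  0.00145671,  0.00590997,
       -0.00064018]), 'effort': array([ 3.81032692e-02, -4.24554133e+01, -4.10932732e+01,  8.12208600e-03,
       -3.35523847e-02,  4.09458044e-04]), 'tool_pos': array([0.59820386, 0.11810332, 0.23302748]), 'tool_rot': array([1.77198351, 2.59062476, 0.00346213]), 'contact_force': array([-0.07144485, -0.69409217, -5.57819842]), 'wrist_torque': array([ 0.02812518,  0.04231836, -0.01472883]), 'opening': 0.020903504586342332}
scene 248 177
top 165 121
```

View pics/l1.png

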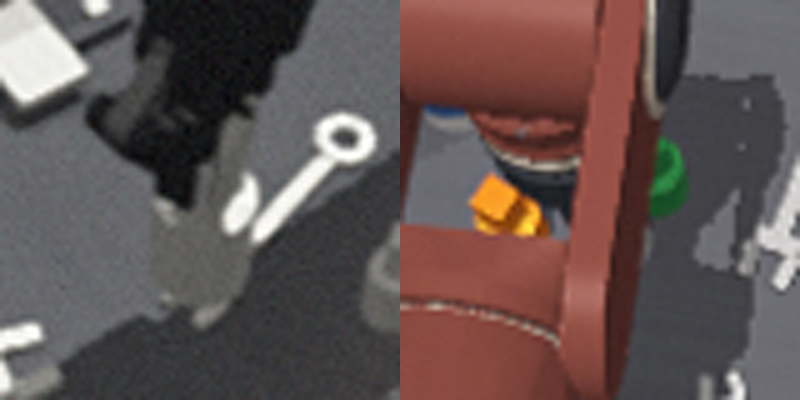

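The key is gripped and lifted, hanging upright at about (200,250) in the scene crop, and the neighbours are undisturbed. Moving over the clamp.

jog_arm --pt "0 0 0 -1.5 -1 0 0" --pt "0 0 0 -2.89 -1.9 0 0" --pt "0 0 0 -2.89 -1.9 0 0" --pt "0 0 0 -2.89 -1.9 0 0" --pt "0 0 0 -2.89 -1.9 0 0" --pt "0 0 0 -2.89 -1.9 0 0" --pt "0 0 0 -2.89 -1.9 0 0" --pt "0 0 0 -2.89 -1.9 0 0" --pt "0 0 0 -1.4 -1 0 0" --pt "0 0 0 0 0 0 0" --pt "0 0 0 0 0 0 0"

```text
t: 5.88
tool_pos: [0.5371, -0.1531, 0.228]
tool_rot: [-1.773, -2.586, 0.001]
contact_force: [0.7, 0.4, -3.1]
opening: 0.0215
```

```bash
python3 -c "
from h import *
o=ctrl.get_obs(); print(o['tool_pos'],o['tool_rot'],o['contact_force'],o['wrist_torque'],o['q'][5])
crop2('c1',(.54,-.151,.13),(.54,-.151,.13),30)
p=o['tool_pos']
for z in(.15,.175,.2): print(proj('scene',(p[0],p[1],z)))
print(proj('scene',(.5404,-.150,.124)))
"
```

```text
[ 0.53711575 -0.15313656  0.22798209] [-1.77327652e+00 -2.58647017e+00  7.25058941e-04] [ 0.6719457   0.44671662 -3.12714376] [ 0.01956974  0.00684696 -0.02526427] -0.7801558756592828
scene 210 114
top 268 174
[241.21653722 137.12778715]
[240.93478997 129.36772149]
[240.64209066 121.30600693]
[241.02593979 146.20477372]
```

View pics/c1.png

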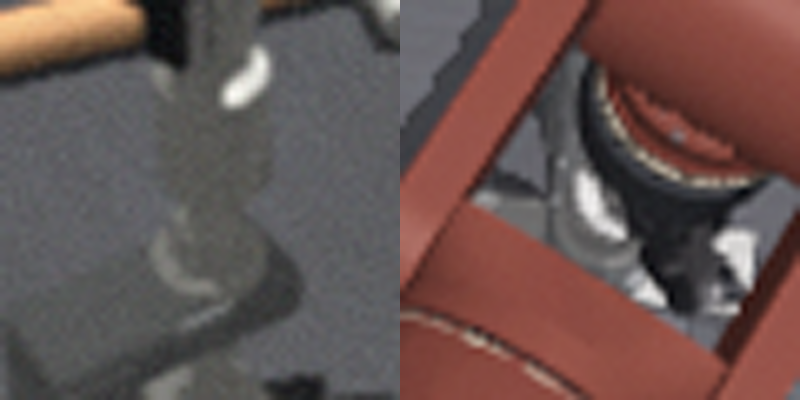

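The key body is centred at about x=215 in the crop and the boss at x=210, so it is off by about 2 mm, matching the small shortfall in the reached x. I'll correct that, pre-turn towards the estimated hexagon angle, and descend gently.

jog_arm --pt "0 0 0 -0.15 0.2 0 0" --pt "0 0 0.08 0 0 0.5 0" --pt "0 0 0.08 0 0 0.5 0" --pt "0 0 0.08 0 0 0.5 0" --pt "0 0 0 0 0 0.5 0" --pt "0 0 0 0 0 0.4 0" --pt "0 0 0 0 0 0 0"

```text
t: 6.57
tool_pos: [0.5407, -0.1528, 0.2059]
tool_rot: [-2.067, -2.363, 0.001]
contact_force: [0.2, 0.7, -3.7]
opening: 0.0214
```

jog_arm --pt "0 0 0 0 0 0.2 0" --pt "0 0 0 0 0 0.2 0" --pt "0 0 0 0 0 0.1 0" --pt "0 0 0 0 0 0 0"

```text
t: 6.9
tool_pos: [0.541, -0.1536, 0.2022]
tool_rot: [-2.071, -2.362, 0.0]
contact_force: [0.2, 0.6, -3.7]
opening: 0.0209
```

jog_arm --pt "0 0 0 0 0 0.2 0" --pt "0 0 0 0 0 0.2 0" --pt "0 0 0 0 0 0 0"

```text
t: 7.15
tool_pos: [0.5411, -0.1538, 0.1983]
tool_rot: [2.071, 2.362, -0.0]
contact_force: [-1.0, 0.5, -4.2]
opening: 0.0212
```

jog_arm --pt "0 0 0 0 0 0.2 0" --pt "0 0 0 0 0 0 0"

```text
t: 7.32
tool_pos: [0.5413, -0.1539, 0.1979]
tool_rot: [2.071, 2.362, -0.0]
contact_force: [-3.1, 0.6, 3.8]
opening: 0.0215
```

Contact came at exactly the wrong-angle height, 11 mm above seated, with a slight side load. I'll ease that off and turn clockwise in small steps.

jog_arm --pt "0 0 0 0 -0.1 0.05 0" --pt "0 0 0.06 0 0 0 0" --pt "0 0 0.06 0 0 0 0" --pt "0 0 0.06 0 0 0 0" --pt "0 0 0 0 0 0 0"

```text
t: 7.73
tool_pos: [0.5408, -0.1549, 0.1977]
tool_rot: [2.274, 2.163, -0.001]
contact_force: [-1.9, -2.3, 5.3]
opening: 0.0212
```

jog_arm --pt "0 0 0.06 -0.05 -0.05 0.05 0" --pt "0 0 0.06 0 0 0 0" --pt "0 0 0.06 0 0 0 0" --pt "0 0 0 0 0 0 0"

```text
t: 8.07
tool_pos: [0.5392, -0.1541, 0.1941]
tool_rot: [-2.46, -1.953, 0.0]
contact_force: [-0.0, -0.8, -4.0]
opening: 0.0212
```

```bash
python3 -c "
from h import *
o=ctrl.get_obs(); print(o['tool_pos'],o['contact_force'],o['wrist_torque'],o['q'][5])"
```

```text
[ 0.53919824 -0.15413058  0.19414873] [-0.04647842 -0.78969244 -4.01512388] [-0.24838106  0.0984511   0.01386568] -0.1825345752082352
```

It dropped into the fit: z is 0.194 and free of load. Lowering it onto the boss.

jog_arm --pt "0 0 0.03 0 0 0.25 0" --pt "0 0 0 0 0 0.25 0" --pt "0 0 0 0 0 0.1 0" --pt "0 0 0 0 0 0 0"

```text
t: 8.4
tool_pos: [0.5392, -0.1543, 0.1883]
tool_rot: [-2.488, -1.917, 0.001]
contact_force: [-0.7, -1.9, -5.0]
opening: 0.0215
```

jog_arm --pt "0 0 0 0 0 0.15 0" --pt "0 0 0 0 0 0 0" --pt "0 0 0 0 0 0 0"

```text
t: 8.65
tool_pos: [0.5393, -0.1543, 0.1876]
tool_rot: [-2.489, -1.916, 0.001]
contact_force: [-1.3, -2.0, -3.9]
opening: 0.0212
```

jog_arm --pt "0 0 0 0 0 0.1 0" --pt "0 0 0 0 0 0.05 0" --pt "0 0 0 0 0 0 0"

```text
t: 8.9
tool_pos: [0.5394, -0.1544, 0.1875]
tool_rot: [-2.489, -1.916, 0.001]
contact_force: [-4.7, 0.1, 3.7]
opening: 0.0216
```

It is seated at z=0.1875, against a predicted 0.1874. Gripping firmer and turning clockwise.

jog_arm --pt "0 0 0 0 -0.05 0 0" --pt "0 0 0 0 0 0 0" --pt "0 0 0.08 0 0 0 0" --pt "0 0 0.08 0 0 0 0" --pt "0 0 0.08 0 0 0 0" --pt "0 0 0.08 0 0 0 0" --pt "0 0 0.08 0 0 0 0" --pt "0 0 0 0 0 0 0" --grip_force 100

```text
t: 9.57
tool_pos: [0.5387, -0.1545, 0.1876]
tool_rot: [2.822, 1.38, -0.003]
contact_force: [-7.2, -0.8, 6.9]
opening: 0.0209
```

```bash
python3 -c "
from h import *
o=ctrl.get_obs(); print(o['tool_pos'],o['contact_force'],o['wrist_torque'],o['q'][5])"
```

```text
[ 0.53869578 -0.15446268  0.18762231] [-7.19331715 -0.76501832  6.89589841] [-0.30023221  1.51771244  0.07453196] 0.2498158514168973
```

jog_arm --pt "0 0 0.08 -0.04 -0.05 0 0" --pt "0 0 0.08 0 0 0 0" --pt "0 0 0.08 0 0 0 0" --pt "0 0 0.08 0 0 0 0" --pt "0 0 0.08 0 0 0 0" --pt "0 0 0.08 0 0 0 0"

```text
t: 10.07
tool_pos: [0.5379, -0.1542, 0.1876]
tool_rot: [-3.069, -0.669, 0.003]
contact_force: [-7.8, 0.5, 7.4]
opening: 0.0203
```

```bash
python3 -c "
from h import *
o=ctrl.get_obs(); print(o['tool_pos'],o['contact_force'],o['wrist_torque'],o['q'][5])"
```

```text
[ 0.53794218 -0.15417431  0.18760205] [-7.84293138  0.54942456  7.39713524] [-0.09738495  1.65851458  0.4369522 ] 0.7301223706578474
```

jog_arm --pt "0 0 0.08 0 0 0 0" --pt "0 0 0.08 0 0 0 0" --pt "0 0 0.08 0 0 0 0" --pt "0 0 0.08 0 0 0 0" --pt "0 0 0.08 0 0 0 0" --pt "0 0 0.08 0 0 0 0" --pt "0 0 0 0 0 0 0" --pt "0 0 0 0 0 0 0"

```text
t: 10.73
tool_pos: [0.5376, -0.1537, 0.1876]
tool_rot: [-3.14, 0.075, 0.005]
contact_force: [-8.6, 1.6, 8.0]
opening: 0.0208
```

```bash
python3 -c "
from h import *
o=ctrl.get_obs(); print(o['tool_pos'],o['tool_rot'],o['contact_force'],o['wrist_torque'],o['q'][5])
crop2('t1',(.54,-.151,.13),(.54,-.151,.13),30)"
```

```text
[ 0.53760528 -0.15368971  0.18757816] [-3.13975165  0.07522161  0.00468071] [-8.64630581  1.61100069  8.03760913] [0.13557081 1.93491531 0.05387746] 1.2073298356563622
scene 210 114
top 268 174
```

View pics/t1.png

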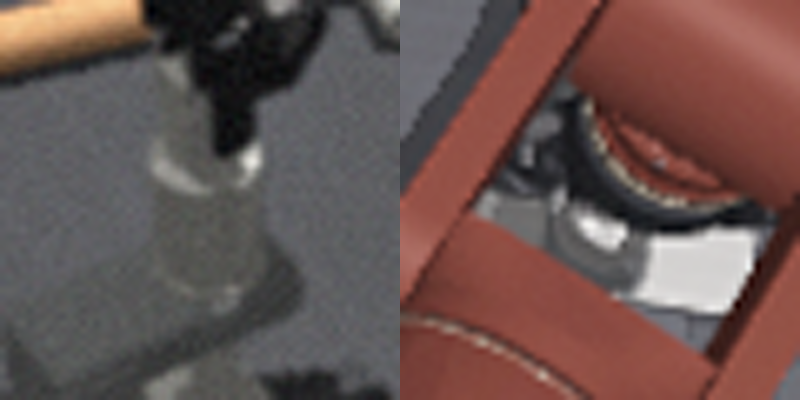

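The key is fully down on the boss in the scene crop (body base at about (205,290), flush with the boss ring). The tool turned about 78° after seating. Next I ease the side load, release and retreat upwards.

jog_arm --pt "0 0 0 -0.08 0 -0.1 0" --pt "0 0 0 0 0 0 0" --grip_force 20

```text
t: 11.0
tool_pos: [0.5373, -0.1537, 0.1876]
tool_rot: [-3.14, 0.075, 0.002]
contact_force: [-6.1, 0.9, 1.9]
opening: 0.0207
```

jog_arm --pt "0 0 0 0 0 0 0.35" --pt "0 0 0 0 0 0 0.45" --pt "0 0 0 0 0 0 0.6" --pt "0 0 0 0 0 0 0.6" --pt "0 0 0 0 0 0 0.6" --pt "0 0 0 0 0 0 0.6"

```text
t: 11.5
tool_pos: [0.5379, -0.1541, 0.1874]
tool_rot: [3.141, -0.076, 0.001]
contact_force: [0.3, -0.2, 0.6]
opening: 0.0516
```

jog_arm --pt "0 0 0 0 0 -1 0.6" --pt "0 0 0 0 0 -1.5 0.6" --pt "0 0 0 0 0 -3 0.6" --pt "0 0 0 0 0 -3 0.6" --pt "0 0 0 0 0 -3 0.6" --pt "0 0 0 0 0 0 0.6" --pt "0 0 0 0 0 0 0.6"

```text
t: 12.08
tool_pos: [0.5389, -0.1546, 0.3063]
tool_rot: [3.138, -0.076, 0.01]
contact_force: [0.2, 0.3, 0.3]
opening: 0.0512
```

jog_arm --pt "0 0 0 -1 3.5 0 0.6" --pt "0 0 0 -1 3.5 0 0.6" --pt "0 0 0 -1 3.5 0 0.6" --pt "0 0 0 -1 3.5 0 0.6" --pt "0 0 0 -1 3.5 0 0.6" --pt "0 0 0 -1 3.5 0 0.6" --pt "0 0 0 0 0 0 0.6" --pt "0 0 0 0 0 0 0.6"

```text
t: 12.75
tool_pos: [0.4664, -0.3621, 0.3006]
tool_rot: [-3.138, 0.081, 0.003]
contact_force: [-0.2, 1.1, 0.2]
opening: 0.0509
```

```bash
python3 -c "
from h import *
crop2('e1',(.54,-.151,.13),(.54,-.151,.15),25)
im,D=vision.get_image('scene'); K,R,t=cam('scene'); v,u=np.mgrid[:384,:512]; P=np.stack([(u-K[0,2])/K[0,0]*D,(v-K[1,2])/K[1,1]*D,D],-1); W=(P-t)@R
m=(np.hypot(W[...,0]-.54,W[...,1]+.151)<.025)&(W[...,2]>.185)&(W[...,2]<.21); q=W[m]; print(m.sum(),np.median(q,0),q.min(0),q.max(0))"
```

```text
scene 215 119
top 274 178
103 [ 0.54170028 -0.14818544  0.19416966] [ 0.5280822  -0.16320692  0.18506512] [ 0.55139303 -0.1374621   0.19831928]
```

View pics/e1.png

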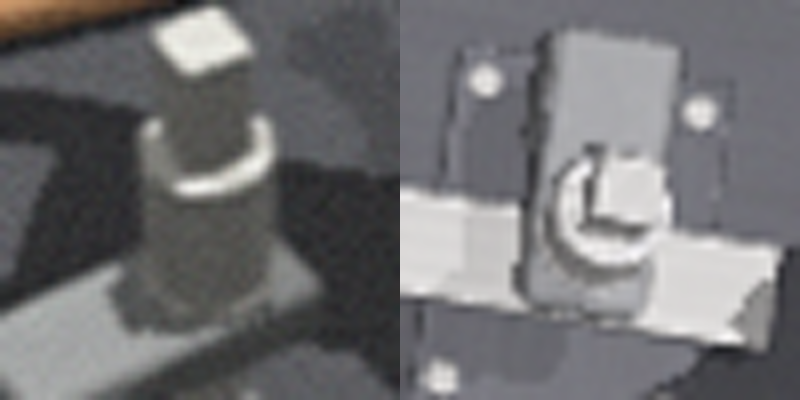

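The key stands upright and fully down: shank top z is about 0.194–0.198, expected 0.196. The shank is centred over the boss in both views (scene crop about (203,42), top crop about (630,190)), and the gripper is clear.

```bash
python3 -c "
from station import ctrl
print(ctrl.finish_job())"
```

```text
the job is handed in; nothing more can be done
None
```

I set the large steel key over the clamp's screw, turned the screw clockwise with it, left the key standing there, and handed the job in at about 13 s of the 48 s.

- **Fit:** The first angle did not fit; the key rested about 11 mm high. Pressing lightly and turning clockwise in small steps, it dropped after about 20° more. It seated with the tool at z = 0.1875 m, against a predicted 0.1874 m.
- **Turn:** I turned the key about 78° clockwise after it seated. With play, I estimate the screw itself moved 1.0–1.35 rad. This was not read directly; it comes from the tool's rotation and the play given in the task.
- **Last check:** Both cameras showed the key upright and flush on the boss, with its top at about 0.196 m as expected and the gripper clear. Nothing came into contact with the other tools, but I did not measure their positions again afterwards.
- **Disagreements:** The two cameras differed by about 3 mm in absolute position, within calibration, so I used the average and corrected by feel. The side force reached about 9 N while turning, and I eased it slightly (to about 6 N) before release.

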